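# Refit the valve handle and shut the wax valve

### The job

The handle has come off the angle valve on the wax bench. Fit it fully home on the valve's square, leaning spindle, then turn it clockwise (seen from the handle's top) to the stop so that the valve is shut, and let go. Leave the rubber moulds and the other things on the bench where they are.

Things in the scene. Friction and masses are not known exactly. Their poses are not given: they have to be found in the camera images.
- handle: Loose dark steel handle standing bore down on the bench, 60 mm tall: a square hub 34 x 34 x 30 mm, on it an upright bar grip 64 mm long (x), 14 mm thick (y), 30 mm high. A square bore, 17.6 mm wide, parallel to the hub's sides runs 30 mm up from below. Origin: centre of the underside (bore's mouth); z up the bore. 0.24 kg.
- seat (a point): Centre of the flat round shoulder (42 mm) at the foot of the valve's 16 mm square spindle, where the handle's underside rests; 126 mm up. z: out along the spindle, 35 deg from vertical towards the robot; y: level, along the pipe. The spindle stands 24 mm above it, top 3 mm chamfered by 1.5 mm. The frame does NOT turn with the spindle: its angle is not measured.
- valve: Fixed brass angle valve: 42 mm pipe along y, 60 mm up, 72 mm end flanges, on a plate 110 x 170 mm; bonnet leans to -x. Origin: centre of the plate's underside. The spindle turns stiffly (0.12 N m); at the clockwise stop (shut) its flats are parallel to the seat's x and y; it starts 0.4 to 1.15 rad anticlockwise of that; other stop at 1.25 rad.
- mould_a: Pink rubber mould block, 66 x 46 x 28 mm, loose; origin at the centre of its underside. Leave alone.
- mould_b: Another pink mould block, 66 x 46 x 28 mm. Leave alone.
- mould_c: Larger pink mould block, 76 x 56 x 30 mm, the lower of a stack of two. Leave alone.
- mould_d: Pink mould block, 66 x 46 x 28 mm, lying on top of mould_c (underside at 30 mm). Leave alone.
- wax_knife: Wax spatula lying on the bench beyond the task area. Leave alone.
- jar: Small jar, 60 mm across, 75 mm tall. Leave alone.
- plug: Round steel pipe plug, 44 mm across, 40 mm tall, no bore. Leave alone.

How it is judged (in metres and radians):
On the way, in this order (a step that is already met when the one before it is completed fails the run):
1. the handle is fully home on the spindle, not yet turned to the stop: underside centre within 4 mm of the shoulder's centre, bore in line within 0.1 rad, for 0.2 s (distance between handle and seat below 0.004 m and angle between the z axis of handle and the z axis of seat, either way round below 0.1 rad), for 0.2 s.
2. the handle, still fully home, has been turned clockwise to the stop: its bar within 0.17 rad of along or square to the valve's pipe (all of step 1 and (angle between the x axis of handle and the x axis of seat, either way round below 0.17 rad or angle between the x axis of handle and the y axis of seat, either way round below 0.17 rad)), for 0.2 s.
At the end, for the whole second after the job is handed in: The handle sits at rest on the spindle, fully home (underside centre within 4 mm of the shoulder's centre, bore in line with the spindle within 0.1 rad) and turned to the clockwise stop, so that its bar lies along or square to the valve's pipe (within 0.17 rad), seen along the spindle (all of step 2 and linear speed of handle below 0.02 m/s); the robot touches nothing.
It fails at once if a pink mould is pushed more than 30 mm from its place (distance of any of mould_a, mould_b, mould_c, mould_d from where it was at the start of the episode above 0.03 m).
It fails at once if the wax knife, jar or pipe plug is pushed more than 30 mm from its place (distance of any of wax_knife, jar, plug from where it was at the start of the episode above 0.03 m).
It also fails if it takes over 72 s, if anything falls off the work surface, if the arm or the gripper's body presses on something with over 40 N, if the wrist force passes 120 N, or if a joint passes its speed limit or range.

### The arm

A 6-joint arm with a two-finger parallel gripper is mounted at the origin on the work surface. World frame = base frame: x ahead of the robot, y to its left, z up, the work surface at z = 0. Lengths are in m, angles in degrees, forces in N, time in s.
With the tool pointing down it reaches from about 0.4 to 0.825 m from the base axis. Payload 7 kg.
Tool frame: the origin (TCP) lies on the centre line of the jaws, within the pads' length; the fingertips stand 22 mm ahead of it and the grasp point (between the pads) lies 3 mm ahead of it (ctrl.finger_overhang is the distance from the TCP to the fingertips, in m); z points along the fingers, y is the line along which they close (so a half turn about z gives the same grasp; the last joint's range is limited). The gripper opens to 88 mm and grips with 3 to 60 N. Pads are 19 mm wide; open, the fingers measure 130 mm over their backs; the gripper's body (78 mm by 193 mm) begins 47 mm behind the grasp point.
Start: joints at [-58.551, 20.546, 0.682, 0, -70.136, -16.507], TCP at [0.174, -0.652, 0.249] pointing down, gripper open.
Joint ranges: [-176.03, 176.03], [-82.01, 121.73], [-58.28, 71.71], [-173.87, 95.51], [-174.79, -0.11], [-173.66, 173.66]. Speed limits (degrees/s): [136.94, 136.94, 172.46, 180, 180, 180].

### API

Orientations are given as [roll, pitch, yaw] about the fixed x, y, z axes, in that order (R = Rz(yaw) Ry(pitch) Rx(roll)).
In Python, from plant import ctrl gives the robot as it stands. The module is installed in compiled form; this text tells all that it offers.
- The arm moves only by the shell command python3 -m creep 'ROWS'. ROWS is JSON, a list of rows, each an object with "grip": the closure, from 0 (fully open) to 1 (shut); "delta_pos": the shift along the tool's x, y, z scaled (see below), a list of three; "rotation": the turn, a rotation vector about the tool's x, y, z scaled (see below), a list of three. A call has 1 to 5 rows; each row is the pose to reach, as a shift and turn from the pose commanded when the call began, along the tool's axes at that moment; what a row does not reach only later rows make up. The controller multiplies each number of a shift by 10 cm and each number of a turn by pi/2 rad. A row lasts 1/10 s, in which the tool goes at most 50 mm and 8.59 degrees, less where a joint would pass 70% of its speed; a pose out of reach is approached as far as the arm can. A call with a number of a shift or a turn outside -1 to 1 is refused whole. A call with a gripper value outside its range is refused whole. The fingers move at their own pace and stop on an object; the grip force is fixed at half the most. Time passes only in rows, so rows that repeat a pose let the fingers close. It gives the time, the measured TCP pose, the force, the opening and the grip force at its end, in the units of the state.
- ctrl.get_obs(): the state, without advancing time (a new reading comes with each control period).
- ctrl.snapshot(name): name is "side" or "top" or "wrist"; returns a dict with "color" (384x512x3 uint8, red, green, blue), "intrinsics" (3x3 intrinsics, pixels), "R" (3x3) and "t" (3): a world point X has camera coordinates R X + t. Camera axes: x right, y down, z forward; pixel columns grow to the right and rows downward; lengths in m; the calibration is good to about 2 mm. The wrist camera is an equidistant fisheye: a pixel r from the principal point sees the ray r / f radians off the axis. A picture is of the moment at which its call begins. There is no depth.
- ctrl.close_job(): hands the job in; it is judged then, once.
The state is a dict: "clock": time; "joint_pos": joint angles; "qvel": joint speeds; "tau": joint torques, N m; "tool_pos": TCP position; "orientation": TCP orientation; "force": force on the tool from outside, world axes, zero at the start; "moment": the same for the moment, N m; "opening": finger opening in m; "gripper_force": force on a finger pad.
Only numpy, scipy, OpenCV 4.12 (cv2) and the standard library are available. Lean on these libraries where they do the work, as an engineer would, in place of code of your own. Each camera call takes 0.05 s, during which the arm holds its last target. There are 200 camera calls.

## Working session

There is one attempt and no reset: what is moved stays moved. The work goes in short steps, Python scripts to look and compute and a shell command to move; the robot and the scene stay as the last step left them, time stands still between calls to the robot, and variables do not carry over. Pictures are saved under pics/ and viewed, at most 10 in all, crops included, and the job is handed in when it is done.

```bash
mkdir -p pics; cat > h.py <<'E'
import numpy as np, cv2
from scipy.spatial.transform import Rotation as Ro
from plant import ctrl
def snap(n,f=None):
    s=ctrl.snapshot(n)
    if f: cv2.imwrite('pics/'+f,s['color'][:,:,::-1]); np.savez('pics/'+f[:-4],**s)
    return s
def ray(s,u,v,fish=False):
    K=s['intrinsics'];x=(u-K[0,2])/K[0,0];y=(v-K[1,2])/K[1,1]
    if fish:
        r=np.hypot(x,y);d=np.array([x/r*np.sin(r),y/r*np.sin(r),np.cos(r)]) if r>0 else np.array([0,0,1.])
    else: d=np.array([x,y,1.])
    R=s['R'];d=R.T@d
    return -R.T@s['t'],d/np.linalg.norm(d)
def onz(s,u,v,z,fish=False):
    o,d=ray(s,u,v,fish);return o+d*(z-o[2])/d[2]
def tri(a,b):
    A=np.zeros((3,3));c=np.zeros(3);
    for o,d in (a,b):
        P=np.eye(3)-np.outer(d,d);A+=P;c+=P@o
    X=np.linalg.solve(A,c);return X,[np.linalg.norm((np.eye(3)-np.outer(d,d))@(X-o)) for o,d in (a,b)]
def proj(s,X,fish=False):
    c=s['R']@np.asarray(X)+s['t'];K=s['intrinsics']
    if fish:
        th=np.arctan2(np.hypot(c[0],c[1]),c[2]);k=th/np.hypot(c[0],c[1])
        return np.array([K[0,0]*c[0]*k+K[0,2],K[1,1]*c[1]*k+K[1,2]])
    return np.array([K[0,0]*c[0]/c[2]+K[0,2],K[1,1]*c[1]/c[2]+K[1,2]])
def tool():
    o=ctrl.get_obs();return np.array(o['tool_pos']),Ro.from_euler('xyz',o['orientation'],degrees=True)
E
python3 - <<'E'
from h import *
a=snap('side','side0.png');b=snap('top','top0.png');
for s in (a,b): print(s['intrinsics'],-s['R'].T@s['t'],s['R'])
print(ctrl.get_obs())
m=np.vstack([a['color'],b['color']])[:,:,::-1]
cv2.imwrite('pics/both.png',np.hstack([cv2.resize(x['color'],(400,300)) for x in (a,b)])[:,:,::-1])
E
```

```text
[[495.88707085   0.         255.42679211]
 [  0.         495.88707085 190.82257867]
 [  0.           0.           1.        ]] [0.1134106  0.76162168 0.79109124] [[-0.83998434 -0.54250621 -0.01064469]
 [-0.33078195  0.52751682 -0.78250196]
 [ 0.43012743 -0.65376832 -0.62255713]]
[[395.78151911   0.         250.41969351]
 [  0.         395.78151911 185.1825507 ]
 [  0.           0.           1.        ]] [0.46183289 0.05523575 1.0685509 ] [[-3.45556933e-03 -9.99796439e-01  1.98781385e-02]
 [-9.91509030e-01  8.41543202e-04 -1.30035129e-01]
 [ 1.29991931e-01 -2.01586992e-02 -9.91310105e-01]]
{'clock': 0.1, 'joint_pos': array([-5.85498049e+01,  2.05881740e+01,  6.40358663e-01, -1.76435476e-02,
       -7.01349804e+01, -1.65096422e+01]), 'qvel': array([-0.03564   , -0.23003429,  0.219543  ,  0.042947  , -0.02044735,
        0.08779851]), 'tau': array([-6.81378115e-04, -5.84161091e+01,  2.93752795e+01,  7.01552287e+00,
        1.01431759e-02, -6.55043277e-05]), 'tool_pos': array([ 0.17393855, -0.65180282,  0.24771727]), 'orientation': array([ 1.79915904e+02, -7.62762219e-03, -1.65065449e+02]), 'force': array([-0.06007164, -0.57981685, -0.43057072]), 'moment': array([-0.00840676,  0.0242002 , -0.01656453]), 'gripper_force': 0.0, 'opening': 0.08790935769400907}
```

View pics/side0.png

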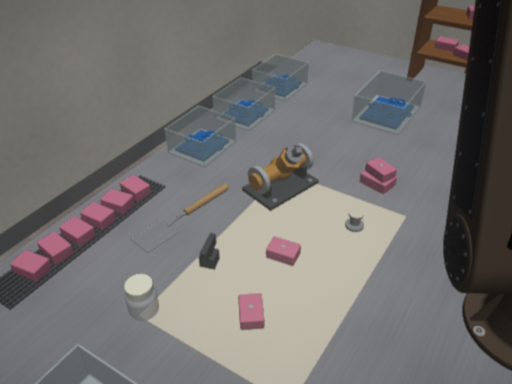

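View pics/top0.png

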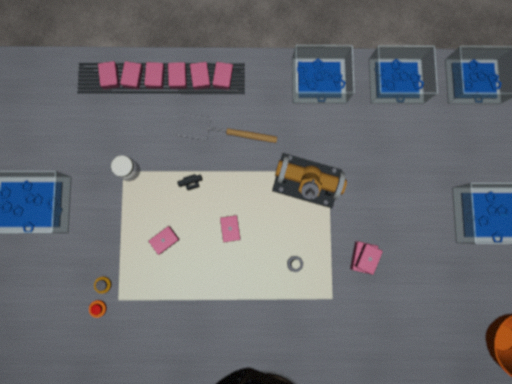

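Side view: handle at about (209,250) and valve at about (285,172). Top view: handle at about (190,182), valve at about (310,182) with the spindle collar near (312,187). Next I'll look at enlarged crops.

```bash
python3 - <<'E'
import cv2,numpy as np
a=cv2.imread('pics/side0.png');b=cv2.imread('pics/top0.png')
c=lambda i,x,y,w,h:cv2.resize(i[y:y+h,x:x+w],(400,300),interpolation=cv2.INTER_CUBIC)
cv2.imwrite('pics/c1.png',np.vstack([np.hstack([c(a,240,135,80,60),c(b,270,145,80,60)]),np.hstack([c(a,190,230,40,30+10)[:300],c(b,170,167,40,30)])]))
E
```

```text
(no output)
```

View pics/c1.png

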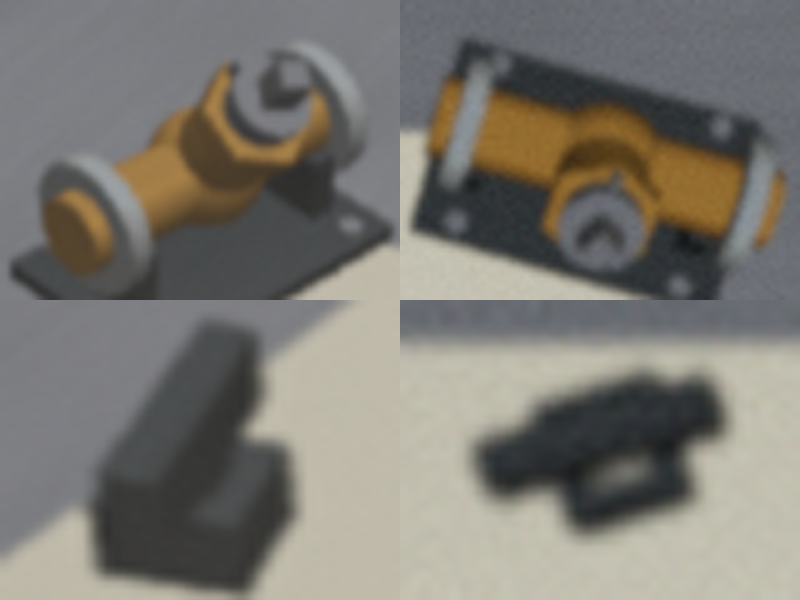

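The crops show the handle with its bar on top of the hub. On the valve, the grey shoulder disc is at top (310,190.6) and side (295,153.4). Next I'll triangulate both.

```bash
python3 - <<'E'
from h import *
a=dict(np.load('pics/side0.npz'));b=dict(np.load('pics/top0.npz'))
print('seat',tri(ray(a,295,153.4),ray(b,310.1,190.6)))
print('bar',tri(ray(a,207.8,243.3),ray(b,190,180.5)))
p=onz(b,178.5,183.2,.06);q=onz(b,201.5,177,.06);print('bar ends',p,q,np.degrees(np.arctan2(*(q-p)[1::-1])))
# pipe direction from brass ends (z=.06)
p=onz(b,270+35/5,145+115/5,.06);q=onz(b,270+380/5,145+208/5,.06);print('pipe',p,q,np.degrees(np.arctan2(*(q-p)[1::-1])))
for n,u,v in (('jar',125,167),('mA',164,240),('mB',230,228),('plug',295,264)):print(n,onz(b,u,v,.03))
w=snap('wrist','w0.png');p,R=tool();M=R.as_matrix()
print(w['intrinsics'],'cam in tool',M.T@(-w['R'].T@w['t']-p),(w['R']@M).round(3))
E
```

```text
seat (array([ 0.57184598, -0.10784885,  0.12502802]), [np.float64(0.0004850826348012005), np.float64(0.00048508263480139457)])
bar (array([0.60842273, 0.19123801, 0.05584783]), [np.float64(0.001702776833310088), np.float64(0.0017027768333098912)])
bar ends [0.59936676 0.21907123 0.06      ] [0.61541141 0.16046018 0.06      ] -74.69046169656312
pipe [ 0.63889054 -0.03425402  0.06      ] [ 0.59018513 -0.21208718  0.06      ] -105.31671385513603
jar [0.64682761 0.36589903 0.03      ]
mA [0.45508946 0.25836949 0.03      ]
mB [0.48546877 0.08775763 0.03      ]
plug [ 0.39240609 -0.08045241  0.03      ]
[[297.31863964   0.         257.62043626]
 [  0.         297.31863964 188.07375146]
 [  0.           0.           1.        ]] cam in tool [ 0.08234709  0.0002359  -0.1359887 ] [[ 0.     1.     0.001]
 [-0.953  0.001 -0.302]
 [-0.302 -0.001  0.953]]
```

```bash
cat >> h.py <<'E'
yw=np.radians(-15.3);X0=np.array([np.cos(yw),np.sin(yw),0]);YS=np.array([-np.sin(yw),np.cos(yw),0])
ZS=np.array([0,0,np.cos(np.radians(35))])-X0*np.sin(np.radians(35));XS=np.cross(YS,ZS)
def seatR(a): # tool z=-ZS, tool x at angle a (deg) about ZS from XS
    a=np.radians(a);x=np.cos(a)*XS+np.sin(a)*YS;return Ro.from_matrix(np.c_[x,np.cross(-ZS,x),-ZS])
def delta(P,R):
    p,r=tool();d=r.inv().apply(np.asarray(P)-p);v=(r.inv()*R).as_rotvec()
    print('pos',(d/.1).round(3),'rot',(v/(np.pi/2)).round(4),'deg',np.degrees(np.linalg.norm(v)).round(2))
SEAT=np.array([.572,-.108,.1255])
E
python3 - <<'E'
from h import *
print(XS,ZS);delta(SEAT+.07*ZS,seatR(-90))
delta(SEAT+.07*ZS,seatR(-60))
E
```

```text
[ 0.79011918 -0.21615215  0.57357644] [-0.55324741  0.15135136  0.81915204]
pos [-4.901  4.43   0.655] rot [ 0.3533 -0.2023 -0.6426] deg 68.47
pos [-4.901  4.43   0.655] rot [ 0.4168 -0.11   -0.9635] deg 95.0
```

```bash
for i in 1; do
python3 -m creep '[{"grip":0,"delta_pos":[-0.49,0.44,0],"rotation":[0,0,0]},{"grip":0,"delta_pos":[-0.98,0.88,0],"rotation":[0,0,0]},{"grip":0,"delta_pos":[-0.98,0.88,0],"rotation":[0,0,0]}]'
python3 -m creep '[{"grip":0,"delta_pos":[-0.49,0.44,0],"rotation":[0,0,0]},{"grip":0,"delta_pos":[-0.98,0.88,0],"rotation":[0,0,0]},{"grip":0,"delta_pos":[-0.98,0.88,0],"rotation":[0,0,0]}]'
python3 -m creep '[{"grip":0,"delta_pos":[-0.49,0.44,0],"rotation":[0,0,0]},{"grip":0,"delta_pos":[-0.98,0.88,0],"rotation":[0,0,0]},{"grip":0,"delta_pos":[-0.98,0.88,0],"rotation":[0,0,0]}]'
python3 -m creep '[{"grip":0,"delta_pos":[-0.49,0.44,0],"rotation":[0,0,0]},{"grip":0,"delta_pos":[-0.98,0.88,0],"rotation":[0,0,0]},{"grip":0,"delta_pos":[-0.98,0.88,0],"rotation":[0,0,0]}]'
python3 -m creep '[{"grip":0,"delta_pos":[-0.2,0.2,0],"rotation":[0.177,-0.101,-0.321]},{"grip":0,"delta_pos":[-0.4,0.4,0],"rotation":[0.177,-0.101,-0.321]},{"grip":0,"delta_pos":[-0.4,0.4,0],"rotation":[0.177,-0.101,-0.321]},{"grip":0,"delta_pos":[-0.4,0.4,0],"rotation":[0.177,-0.101,-0.321]},{"grip":0,"delta_pos":[-0.4,0.4,0],"rotation":[0.177,-0.101,-0.321]}]'
done
python3 - <<'E'
from h import *
delta(SEAT+.07*ZS,seatR(-90));o=ctrl.get_obs();print(o['tool_pos'],o['joint_pos'])
E
```

```text
clock: 0.45
tool_pos: [0.2467, -0.5396, 0.2482]
orientation: [179.9, 0.0, -165.1]
force: [0.7, -0.1, 0.8]
opening: 0.088
gripper_force: 0.0
clock: 0.75
tool_pos: [0.319, -0.4291, 0.2486]
orientation: [180.0, 0.0, -165.0]
force: [0.2, -0.8, 0.7]
opening: 0.0877
gripper_force: 0.0
clock: 1.05
tool_pos: [0.391, -0.3189, 0.2487]
orientation: [180.0, 0.0, -165.0]
force: [0.0, -0.5, 0.1]
opening: 0.0876
gripper_force: 0.0
clock: 1.35
tool_pos: [0.4632, -0.2085, 0.2486]
orientation: [180.0, 0.0, -165.0]
force: [0.1, 0.3, -0.1]
opening: 0.0876
gripper_force: 0.0
clock: 1.85
tool_pos: [0.4875, -0.1617, 0.2473]
orientation: [-162.4, 4.6, -135.0]
force: [-0.4, -0.4, -0.5]
opening: 0.0878
gripper_force: 0.0
pos [-0.724  0.337  0.632] rot [ 0.1761 -0.1017 -0.3183] deg 34.0
[ 0.48753919 -0.16167779  0.2472799 ] [ 11.75494792  -5.09539633 -39.32557211  17.77322589 -43.61225787
 -69.03615231]
```

```bash

python3 -m creep '[{"grip":0,"delta_pos":[0,0,0],"rotation":[0.176,-0.102,-0.318]},{"grip":0,"delta_pos":[0,0,0],"rotation":[0.176,-0.102,-0.318]},{"grip":0,"delta_pos":[-0.3,0.15,0.2],"rotation":[0.176,-0.102,-0.318]},{"grip":0,"delta_pos":[-0.7,0.33,0.5],"rotation":[0.176,-0.102,-0.318]},{"grip":0,"delta_pos":[-0.7,0.33,0.5],"rotation":[0.176,-0.102,-0.318]}]'
python3 -m creep '[{"grip":0,"delta_pos":[0,0,0],"rotation":[0,0,0]}]'
python3 - <<'E'
from h import *
delta(SEAT+.07*ZS,seatR(-90));o=ctrl.get_obs();print(o['joint_pos'])
s=snap('wrist','w1.png');u=proj(s,SEAT,True);print(u)
x,y=int(u[0])-50,int(u[1])-38
c=s['color'][y:y+75,x:x+100,::-1];cv2.imwrite('pics/w1c.png',cv2.resize(c,(800,600),interpolation=cv2.INTER_CUBIC));print(x,y)
E
```

```text
clock: 2.35
tool_pos: [0.5487, -0.1019, 0.2295]
orientation: [-147.6, 0.4, -105.2]
force: [0.4, -1.5, 0.5]
opening: 0.0878
gripper_force: 0.0
clock: 2.45
tool_pos: [0.5473, -0.1035, 0.2279]
orientation: [-147.8, 0.3, -105.5]
force: [-0.5, 0.3, -0.2]
opening: 0.0878
gripper_force: 0.0
pos [-0.019  0.369  0.301] rot [ 0.0313  0.0019 -0.0042] deg 2.84
[  7.28326068  -5.49363846 -58.01533999  58.48556613 -13.68776345
 -77.49917666]
[296.83519832 198.29606229]
246 160
```

View pics/w1c.png

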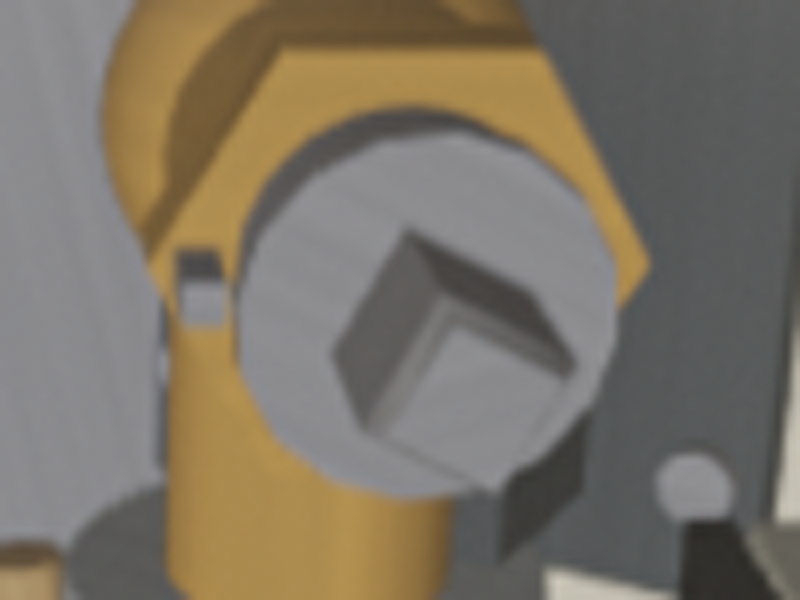

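The wrist picture shows the grey disc centred at crop (429,313). The square spindle's base corners are at (405,230), (335,355) and (535,290), so it is clearly turned. Joint 3 is near its limit, so I'll record joint data for a kinematic check.

```bash
cat >> h.py <<'E'
def onplane(s,u,v,h,S=None,fish=True):
    S=SEAT if S is None else S
    o,d=ray(s,u,v,fish);return o+d*((S+h*ZS-o)@ZS)/(d@ZS)
def ss(P,S=None):
    d=P-(SEAT if S is None else S);return np.array([d@XS,d@YS,d@ZS])*1000
def log():
    o=ctrl.get_obs();open('log.txt','a').write(' '.join('%.5f'%x for x in [*o['joint_pos'],*o['tool_pos'],*o['orientation']])+'\n')
E
python3 - <<'E'
from h import *
log();s=dict(np.load('pics/w1.npz'));g=lambda x,y,h:ss(onplane(s,246+x/8-.0,160+y/8,h))
print('disc c',g(429,313,0)); print('disc edges',g(240,313,0),g(618,313,0),g(429,497,0),g(429,130,0))
c=[g(*q,0) for q in((335,355),(405,230),(535,290))];print('base',c,(c[0]+c[2])/2)
e=lambda d:np.degrees(np.arctan2(d[1],d[0]))
print(e(c[1]-c[0]),e(c[2]-c[1]))
t=[g(*q,.024) for q in((375,430),(455,325),(572,372),(498,488))];print('top',sum(t)/4,[e(t[(i+1)%4]-t[i]) for i in range(4)],[np.linalg.norm(t[(i+1)%4]-t[i]) for i in range(4)])
E
```

```text
disc c [-2.44716543e+00  8.12843333e-01  2.16687201e-14]
disc edges [ 1.77950374e+01  2.88291274e-01 -4.46010075e-15] [-2.33381627e+01  1.39706834e+00 -1.83421666e-14] [-3.41680483e+00  2.22725602e+01 -1.99810800e-14] [-1.67616131e+00 -1.93492630e+01 -1.20976740e-14]
base [array([ 7.54590138e+00,  5.29814177e+00, -1.07244006e-14]), array([ 4.93971456e-01, -8.51237357e+00, -4.47017085e-15]), array([-1.39174027e+01, -1.47935916e+00,  1.50927206e-14])] [-3.18575068e+00  1.90939131e+00  2.18415997e-15]
-117.04978052016484 153.98677700086378
top [-2.66102244  1.59316178 24.        ] [np.float64(-124.84746132577374), np.float64(156.37624049549981), np.float64(60.86985248074038), np.float64(-27.823682989303403)] [np.float64(12.950570476046426), np.float64(13.002947958466743), np.float64(13.80926773997483), np.float64(14.236788336512566)]
```

```bash

python3 -m creep '[{"grip":0,"delta_pos":[0,0,-0.4],"rotation":[0,0,0]},{"grip":0,"delta_pos":[-0.2,-0.2,-0.4],"rotation":[-0.15,0,0]},{"grip":0,"delta_pos":[-0.4,-0.2,-0.4],"rotation":[-0.35,0,0]},{"grip":0,"delta_pos":[-0.8,-0.2,-0.4],"rotation":[-0.35,0,0]},{"grip":0,"delta_pos":[-0.8,-0.2,-0.4],"rotation":[-0.35,0,0]}]'
python3 - <<'E'
from h import *
log()
print(ctrl.get_obs()['joint_pos'])
P=np.array([.608,.191,.16]);a=np.radians(-74.7);x=np.array([np.cos(a),np.sin(a),0]);z=np.array([0,0,-1.])
delta(P,Ro.from_matrix(np.c_[x,np.cross(z,x),z]))
E
```

```text
clock: 3.0
tool_pos: [0.5634, -0.0174, 0.2745]
orientation: [-175.5, 0.6, -105.1]
force: [0.5, -2.2, 0.0]
opening: 0.0875
gripper_force: 0.0
[ 19.50729324   6.48026198 -15.60012032   2.308641   -63.93814633
 -35.61504031]
pos [-2.117  0.204  1.154] rot [-0.0502 -0.007  -0.3383] deg 30.79
```

```bash

python3 -m creep '[{"grip":0,"delta_pos":[-0.4,0,0],"rotation":[-0.05,0,-0.338]},{"grip":0,"delta_pos":[-0.8,0.05,0.1],"rotation":[-0.05,0,-0.338]},{"grip":0,"delta_pos":[-1,0.1,0.2],"rotation":[-0.05,0,-0.338]},{"grip":0,"delta_pos":[-1,0.1,0.3],"rotation":[-0.05,0,-0.338]},{"grip":0,"delta_pos":[-1,0.1,0.3],"rotation":[-0.05,0,-0.338]}]'
python3 - <<'E'
from h import *
log()
P=np.array([.608,.191,.16]);a=np.radians(-74.7);x=np.array([np.cos(a),np.sin(a),0]);z=np.array([0,0,-1.])
delta(P,Ro.from_matrix(np.c_[x,np.cross(z,x),z]))
E
```

```text
clock: 3.5
tool_pos: [0.5811, 0.0748, 0.2402]
orientation: [179.7, -1.0, -75.1]
force: [0.0, -0.8, -0.2]
opening: 0.0879
gripper_force: 0.0
pos [-1.068 -0.563  0.78 ] rot [ 0.0039 -0.0109 -0.005 ] deg 1.14
```

```bash

python3 -m creep '[{"grip":0,"delta_pos":[-0.4,-0.2,0],"rotation":[0.004,-0.011,-0.005]},{"grip":0,"delta_pos":[-0.8,-0.5,0.3],"rotation":[0.004,-0.011,-0.005]},{"grip":0,"delta_pos":[-1,-0.56,0.7],"rotation":[0.004,-0.011,-0.005]},{"grip":0,"delta_pos":[-1,-0.56,0.78],"rotation":[0.004,-0.011,-0.005]},{"grip":0,"delta_pos":[-1,-0.56,0.78],"rotation":[0.004,-0.011,-0.005]}]'
python3 - <<'E'
from h import *
log()
s=snap('wrist','w2.png');u=proj(s,[.608,.191,.06],True);print(u)
x,y=int(u[0])-60,int(u[1])-45
c=s['color'][y:y+90,x:x+120,::-1];cv2.imwrite('pics/w2c.png',cv2.resize(c,(800,600),interpolation=cv2.INTER_CUBIC));print(x,y)
P=np.array([.608,.191,.16]);a=np.radians(-74.7);x=np.array([np.cos(a),np.sin(a),0]);z=np.array([0,0,-1.])
delta(P,Ro.from_matrix(np.c_[x,np.cross(z,x),z]))
E
cat log.txt
```

```text
clock: 4.0
tool_pos: [0.6095, 0.1829, 0.1604]
orientation: [-180.0, -0.1, -74.9]
force: [0.2, -0.0, 0.5]
opening: 0.0878
gripper_force: 0.0
[256.84785731 205.68095795]
196 160
pos [-0.086  0.004  0.024] rot [-0.0024 -0.0013 -0.0016] deg 0.29
7.30185 -5.55261 -58.06325 58.31169 -13.75855 -77.44288 0.54630 -0.10422 0.22758 -147.86007 0.36163 -105.63171
19.50729 6.48026 -15.60012 2.30864 -63.93815 -35.61504 0.56337 -0.01740 0.27450 -175.53105 0.56699 -105.14332
27.01628 12.66868 -11.86911 0.97518 -66.01129 -12.56256 0.58106 0.07480 0.24021 179.65396 -0.98597 -75.14256
34.32462 20.73397 -11.22544 0.15630 -58.04594 -19.27208 0.60955 0.18295 0.16045 -179.96137 -0.12698 -74.86477
```

View pics/w2c.png

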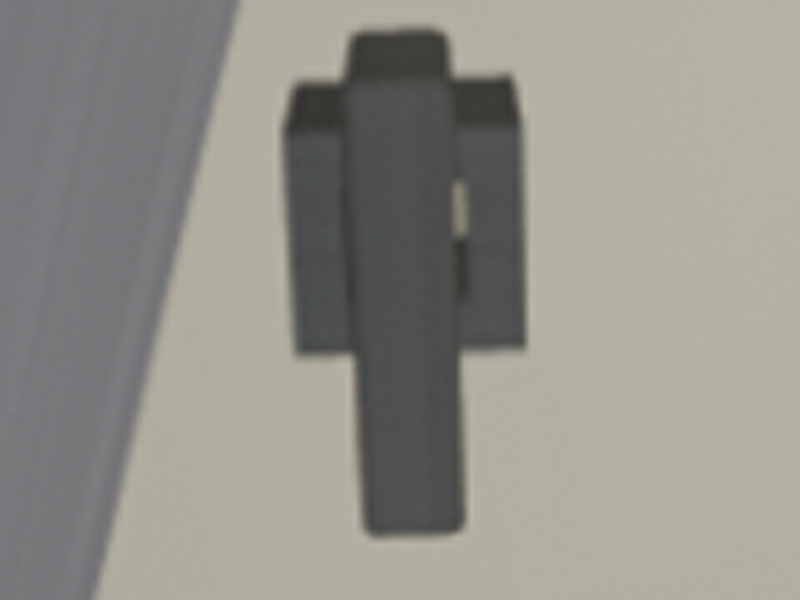

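The wrist view shows the handle upright. The bar's top-face corners are at crop (347,80), (447,80), (365,530) and (463,530), and the hub's top face lies either side of it. I'll compute the pose and fit the arm's kinematics to check reach at the seat.

```bash
cat > kin.py <<'E'
from h import *
from scipy.optimize import least_squares
D=np.vstack([np.loadtxt('log.txt'),[-58.5498,20.58817,.64036,-.01764,-70.13498,-16.50964,.17393855,-.65180282,.24771727,179.9159,-.0076,-165.0654]])
def fk(p,q):
    d1,a1,L2,a3,L3,Lt,o1,o6=p[:8];q=np.radians(q)
    e=lambda ax,t:Ro.from_rotvec(t*np.array(ax,float))
    R=e([0,0,1],q[0]+o1);P=np.array([0,0,d1])+R.apply([a1,0,0])
    R=R*e([0,1,0],q[1]);P=P+R.apply([0,0,L2])
    R=R*e([0,-1,0],q[2]);P=P+R.apply([L3,0,a3])
    R=R*e([S4,0,0],q[3])*e([0,-1,0],q[4]);P=P+R.apply([Lt,0,0])
    R=R*e([S6,0,0],q[5]+o6)
    return P,R*Ro.from_matrix(np.array([[0,0,1],[0,1,0],[-1,0,0.]]))
def res(p):
    r=[]
    for d in D:
        P,R=fk(p,d[:6]);r+=[*(P-d[6:9]),*(.2*(R.inv()*Ro.from_euler('xyz',d[9:],degrees=True)).as_rotvec())]
    return np.array(r)
best=None
for S4 in(1,-1):
  for S6 in(1,-1):
    for o6 in (-1.5,0,1.5,3):
      f=least_squares(res,[.3,.05,.35,.05,.35,.2,-.29,o6])
      if best is None or f.cost<best[0]: best=(f.cost,S4,S6,f.x)
cost,S4,S6,KP=best
E
python3 - <<'E'
from h import *
s=dict(np.load('pics/w2.npz'));g=lambda x,y,z=.06:onz(s,196+x*.15,160+y*.15,z,True)
c=[g(347,80),g(447,80),g(365,530),g(463,530)];print('bar c',sum(c)/4)
d=(c[0]+c[1]-c[2]-c[3])/2;print('len',np.linalg.norm(d),'yaw',np.degrees(np.arctan2(d[1],d[0])))
h=[g(287,128,.03),g(522,125,.03),g(297,354,.03),g(525,349,.03)];print('hub',sum(h)/4)
from kin import *
print(best, np.abs(res(KP)).max())
E
```

```text
bar c [0.60761028 0.19235771 0.06      ]
len 0.0619908483740898 yaw -72.86680031512405
hub [0.60730616 0.19266472 0.03      ]
(np.float64(0.003712148853107849), -1, -1, array([ 0.07028534,  0.34643146,  0.43329912,  0.04622288,  0.14961989,
        0.23221301, -0.30203344,  1.86350331])) 0.04287917016707585
```

```bash
python3 - <<'E'
t=open('kin.py').read()
t=t.replace("d1,a1,L2,a3,L3,Lt,o1,o6=p[:8]","d1,a1,L2,a3,L3,Lt,o1,o6,b,b5,ez=p")
t=t.replace("R.apply([a1,0,0])","R.apply([a1,b,0])").replace("R.apply([Lt,0,0])","R.apply([Lt,b5,ez])").replace(".2,-.29,o6]",".2,0,o6,-.19,0,0]")
t=t.replace("for o6 in (-1.5,0,1.5,3)","for o6 in (-1.57,0,1.57,3.14)")
t=t.replace("return np.array(r)","return np.array(r+list(.002*(np.array(p)-[.3,.0,.4,.0,.4,.2,0,0,-.19,0,0])*np.array([1,1,1,1,1,1,1,0,1,1,1])))")
open('kin.py','w').write(t)
E
python3 - <<'E'
from kin import *
print(best,np.abs(res(KP)).max())
E
```

```text
(np.float64(3.042619846363098e-07), -1, -1, array([ 1.98860436e-01,  6.16001777e-06,  6.01563583e-01,  2.25465022e-05,
        4.63531816e-01,  3.56115785e-01, -3.16744018e-06,  1.57079962e+00,
       -7.40660270e-05, -1.91722013e-01,  5.74748810e-05])) 0.0004031271656087103
```

```bash

python3 -m creep '[{"grip":0,"delta_pos":[-0.09,0.01,0.4],"rotation":[0,0,-0.02]},{"grip":0,"delta_pos":[-0.09,0.01,0.7],"rotation":[0,0,-0.02]},{"grip":0,"delta_pos":[-0.09,0.01,0.7],"rotation":[0,0,-0.02]},{"grip":0,"delta_pos":[-0.09,0.01,0.7],"rotation":[0,0,-0.02]}]'
python3 - <<'E'
from h import *
log()
P=np.array([.6075,.1925,.056]);a=np.radians(-73);x=np.array([np.cos(a),np.sin(a),0]);z=np.array([0,0,-1.])
delta(P,Ro.from_matrix(np.c_[x,np.cross(z,x),z]))
E
```

```text
clock: 4.45
tool_pos: [0.6089, 0.1911, 0.0944]
orientation: [-179.6, -0.1, -73.0]
force: [0.5, 0.1, 0.7]
opening: 0.0876
gripper_force: 0.0
pos [-0.018  0.012  0.384] rot [-0.0043 -0.0014  0.    ] deg 0.41
```

```bash

python3 -m creep '[{"grip":0,"delta_pos":[-0.01,0.01,0.25],"rotation":[-0.003,0,0]},{"grip":0,"delta_pos":[-0.01,0.01,0.38],"rotation":[-0.003,0,0]},{"grip":0,"delta_pos":[-0.01,0.01,0.38],"rotation":[-0.003,0,0]},{"grip":0,"delta_pos":[-0.01,0.01,0.38],"rotation":[-0.003,0,0]}]'
cat >> kin.py <<'E'
LO=np.array([-176.03,-82.01,-58.28,-173.87,-174.79,-173.66]);HI=np.array([176.03,121.73,71.71,95.51,-.11,173.66])
def ik(P,R,q0):
    def f(q):
        p,r=fk(KP,q);return np.r_[(p-P)*1000,(r.inv()*R).as_rotvec()*200]
    s=least_squares(f,np.clip(q0,LO+.5,HI-.5),bounds=(LO,HI));return s.x,np.abs(s.fun).max()
E
python3 - <<'E'
from kin import *
p,_=tool();print(p,ctrl.get_obs()['force'])
S=SEAT-.0025*XS+.0015*YS
for a in (-27.5,-90,62.5,0,-117.5,-180,152.5,90):
  for h in (.053,.095,.15):
    o=[]
    for q0 in ([10,0,-40,0,-30,-50],[10,0,-40,-90,-30,0],[10,0,-40,60,-30,0],[-10,0,-40,-150,-30,0],[10,0,-30,-150,-30,120],[10,0,-30,0,-30,-150],[10,0,-30,0,-30,120]):
      q,e=ik(S+h*ZS,seatR(a),q0)
      if e<.5 and not any(np.abs(q-w).max()<2 for w in o): o.append(q)
    for q in o: print(a,h,q.round(1))
E
```

```text
clock: 4.85
tool_pos: [0.6076, 0.1923, 0.0555]
orientation: [-179.9, -0.1, -72.9]
force: [0.5, -0.2, 0.4]
opening: 0.0875
gripper_force: 0.0
[0.60757605 0.19229657 0.05551427] [ 0.48910793 -0.16863998  0.43478294]
```

```bash
cat >> kin.py <<'E'
Q0=([10,0,-40,0,-30,-50],[10,0,-40,-90,-30,0],[10,0,-40,60,-30,0],[-10,0,-40,-150,-30,0],[10,0,-30,-150,-30,120],[30,0,-30,0,-60,-100],[10,0,-30,0,-60,120])
def best_ik(P,R,qs=Q0):
    return min((ik(P,R,q) for q in qs),key=lambda t:t[1])
def pose(S,a,beta,h,off=0.): # grasp point at height h over seat, tilted beta about tool y
    R=seatR(a)*Ro.from_rotvec([0,np.radians(beta),0]);hx=seatR(a).apply([1,0,0])
    return S+h*ZS+off*hx-.003*R.apply([0,0,1]),R
S0=SEAT-.0025*XS+.0015*YS
E
python3 - <<'E'
from kin import *
for A in (0,-90,-180,90):
  for b in (-50,-35,-20,0,20,35,50):
    o=[]
    for a,h in ((A+62.5,.09),(A+62.5,.05),(A+30,.05),(A,.05)):
      q,e=best_ik(*pose(S0,a,b,h),Q0[:5]);o.append((round(e,1),q.round().astype(int).tolist()))
    print(A,b,[x[0] for x in o], o[1][1], o[-1][1])
E
```

```text
0 -50 [np.float64(0.0), np.float64(0.0), np.float64(0.0), np.float64(0.0)] [29, 23, -35, 36, -67, 70] [6, 22, -8, -6, -74, 71]
0 -35 [np.float64(0.0), np.float64(0.0), np.float64(0.0), np.float64(0.0)] [27, 13, -45, 44, -52, 67] [10, 13, -21, 0, -56, 65]
0 -20 [np.float64(0.0), np.float64(0.0), np.float64(0.0), np.float64(0.0)] [18, 5, -56, 61, -33, 60] [15, 5, -38, 13, -34, 50]
0 0 [np.float64(19.9), np.float64(25.8), np.float64(20.8), np.float64(26.7)] [7, -1, -58, 55, -11, 78] [7, -1, -58, 55, -11, 16]
0 20 [np.float64(2.2), np.float64(0.0), np.float64(0.5), np.float64(0.0)] [-4, 0, -36, -51, -12, -167] [-27, 0, -41, -121, -11, -142]
0 35 [np.float64(0.0), np.float64(0.0), np.float64(0.0), np.float64(7.6)] [-35, 9, -31, -82, -46, -117] [-48, 14, -58, -139, -54, -103]
0 50 [np.float64(0.0), np.float64(0.0), np.float64(0.0), np.float64(31.5)] [-46, 21, -29, -88, -67, -100] [-55, 58, -58, -128, -106, -70]
-90 -50 [np.float64(0.0), np.float64(0.0), np.float64(0.0), np.float64(0.0)] [-6, 21, -5, -23, -74, 69] [-34, 19, -17, -66, -67, 72]
-90 -35 [np.float64(0.0), np.float64(0.0), np.fl
[... 1941 characters left out ...]
-34, 58] [26, 13, -58, 72, -51, 64]
90 -20 [np.float64(0.0), np.float64(0.0), np.float64(17.6), np.float64(17.2)] [-34, 2, -56, -164, -22, 61] [18, 6, -58, 71, -36, 76]
90 0 [np.float64(19.9), np.float64(25.8), np.float64(20.8), np.float64(26.7)] [7, -1, -58, 55, -11, 168] [7, -1, -58, 55, -11, 106]
90 20 [np.float64(0.0), np.float64(0.0), np.float64(0.0), np.float64(0.0)] [9, 4, -34, -3, -32, -137] [-2, 1, -34, -36, -21, -157]
90 35 [np.float64(0.0), np.float64(0.0), np.float64(0.0), np.float64(0.0)] [0, 12, -17, -17, -55, -118] [-24, 9, -23, -60, -48, -121]
90 50 [np.float64(0.0), np.float64(0.0), np.float64(0.0), np.float64(0.0)] [-6, 21, -5, -23, -74, -111] [-34, 19, -17, -66, -67, -108]
```

```bash
cat >> kin.py <<'E'
def pick(psi,beta,z,c=(.6075,.1925)):
    a=np.radians(psi);x=np.array([np.cos(a),np.sin(a),0]);zz=np.array([0,0,-1.])
    R=Ro.from_matrix(np.c_[x,np.cross(zz,x),zz])*Ro.from_rotvec([0,np.radians(beta),0])
    return np.array([*c,z])-.003*R.apply([0,0,1]),R
E
python3 - <<'E'
from kin import *
for z in (.053,.12,.2):
  for psi,b in ((-73,-35),(-73,35)):
    q,e=best_ik(*pick(psi,b,z),Q0+([30,20,-10,0,-60,-20],));print(z,psi,b,q.round(),e.round(2))
delta(*pick(-73,-35,.12))
E
```

```text
0.053 -73 -35 [ 13.  33.  -0. -39. -66.  24.] 0.0
0.053 -73 35 [ 49.  34. -28.  37. -55. -60.] 0.0
0.12 -73 -35 [ 13.  29.   2. -37. -71.  19.] 0.0
0.12 -73 35 [ 49.  29. -25.  34. -61. -55.] 0.0
0.2 -73 -35 [ 13.  24.   6. -36. -77.  14.] 0.0
0.2 -73 35 [ 50.  25. -20.  31. -70. -50.] 0.0
pos [ 0.016 -0.001 -0.669] rot [-0.0007 -0.3903  0.0011] deg 35.13
```

```bash

python3 -m creep '[{"grip":0,"delta_pos":[0,0,-0.4],"rotation":[0,0,0]},{"grip":0,"delta_pos":[0.01,0,-0.67],"rotation":[0,-0.2,0]},{"grip":0,"delta_pos":[0.016,0,-0.67],"rotation":[0,-0.39,0]},{"grip":0,"delta_pos":[0.016,0,-0.67],"rotation":[0,-0.39,0]},{"grip":0,"delta_pos":[0.016,0,-0.67],"rotation":[0,-0.39,0]}]'
python3 -m creep '[{"grip":0,"delta_pos":[0,0,0],"rotation":[0,0,0]},{"grip":0,"delta_pos":[0,0,0],"rotation":[0,0,0]}]'
python3 - <<'E'
from kin import *
delta(*pick(-73,-35,.053))
E
```

```text
clock: 5.35
tool_pos: [0.6093, 0.1918, 0.1255]
orientation: [-179.4, 34.6, -72.5]
force: [-1.3, 0.3, -0.8]
opening: 0.0875
gripper_force: 0.0
clock: 5.55
tool_pos: [0.6085, 0.1889, 0.1217]
orientation: [-180.0, 34.2, -73.1]
force: [-0.2, 0.3, 0.8]
opening: 0.0877
gripper_force: 0.0
pos [ 0.356 -0.001  0.559] rot [-0.0009 -0.0092 -0.0005] deg 0.83
```

```bash

python3 -m creep '[{"grip":0,"delta_pos":[0.15,0,0.25],"rotation":[0,-0.009,0]},{"grip":0,"delta_pos":[0.3,0,0.48],"rotation":[0,-0.009,0]},{"grip":0,"delta_pos":[0.356,0,0.559],"rotation":[0,-0.009,0]},{"grip":0,"delta_pos":[0.356,0,0.559],"rotation":[0,-0.009,0]},{"grip":0,"delta_pos":[0.356,0,0.559],"rotation":[0,-0.009,0]}]'
python3 - <<'E'
from kin import *
log();delta(*pick(-73,-35,.053))
E
python3 -m creep '[{"grip":1,"delta_pos":[0,0,0],"rotation":[0,0,0]},{"grip":1,"delta_pos":[0,0,0],"rotation":[0,0,0]},{"grip":1,"delta_pos":[0,0,0],"rotation":[0,0,0]},{"grip":1,"delta_pos":[0,0,0],"rotation":[0,0,0]},{"grip":1,"delta_pos":[0,0,0],"rotation":[0,0,0]}]'
python3 -m creep '[{"grip":1,"delta_pos":[0,0,0],"rotation":[0,0,0]},{"grip":1,"delta_pos":[0,0,0],"rotation":[0,0,0]},{"grip":1,"delta_pos":[0,0,0],"rotation":[0,0,0]},{"grip":1,"delta_pos":[0,0,0],"rotation":[0,0,0]},{"grip":1,"delta_pos":[0,0,0],"rotation":[0,0,0]}]'
```

```text
clock: 6.05
tool_pos: [0.6071, 0.1936, 0.0564]
orientation: [-179.9, 35.0, -72.7]
force: [-0.1, 0.4, 0.2]
opening: 0.0874
gripper_force: 0.0
pos [ 0.029 -0.    -0.009] rot [0.0002 0.     0.0024] deg 0.22
clock: 6.55
tool_pos: [0.6068, 0.1927, 0.0552]
orientation: [-180.0, 35.1, -72.9]
force: [-0.4, 0.2, -0.0]
opening: 0.0533
gripper_force: 0.0
clock: 7.05
tool_pos: [0.6069, 0.1928, 0.055]
orientation: [-180.0, 35.1, -72.9]
force: [-2.4, -0.9, -0.3]
opening: 0.014
gripper_force: 29.9
```

```bash
cat >> kin.py <<'E'
import os
def hdes(a,h,S):  # handle pose
    a=np.radians(a);x=np.cos(a)*XS+np.sin(a)*YS;return S+h*ZS,Ro.from_matrix(np.c_[x,np.cross(ZS,x),ZS])
def tdes(a,h,S,dx=0.): # tool pose
    G=np.load('G.npy');P,R=hdes(a,h,S);Rr=R*Ro.from_matrix(G[:,:3]).inv();return P-Rr.apply(G[:,3]),Rr
E
python3 - <<'E'
from kin import *
p,r=tool();a=np.radians(-73);x=np.array([np.cos(a),np.sin(a),0]);z=np.array([0,0,1.])
H=Ro.from_matrix(np.c_[x,np.cross(z,x),z]);c=np.array([.6075,.1925,0])
g=r.inv().apply(c-p);g[1]=0
# grasp keeps bar faces parallel to pads: exact tilt from tool pitch
b=np.radians(ctrl.get_obs()['orientation'][1]);M=Ro.from_rotvec([0,b,0])*Ro.from_rotvec([np.pi,0,0])
print((r.inv()*H).as_matrix().round(3),M.as_matrix().round(3),g);np.save('G.npy',np.c_[(M).as_matrix(),g])
q=ctrl.get_obs()['joint_pos']
for aa,h in ((-27.5,.07),(-27.5,.03),(-27.5,0),(-60,0),(-90,0)):
  q,e=ik(*tdes(aa,h,S0),q);print(aa,h,q.round(),e.round(2),tdes(aa,h,S0)[0].round(3))
delta(*tdes(-27.5,.07,S0))
E
python3 -m creep '[{"grip":1,"delta_pos":[-0.1,0,-0.15],"rotation":[0,0,0]},{"grip":1,"delta_pos":[-0.3,0,-0.44],"rotation":[0,0,0]},{"grip":1,"delta_pos":[-0.57,0,-0.82],"rotation":[0,0,0]},{"grip":1,"delta_pos":[-0.7,0,-1],"rotation":[0,0,0]},{"grip":1,"delta_pos":[-0.7,0,-1],"rotation":[0,0,0]}]'
python3 -m creep '[{"grip":1,"delta_pos":[-0.17,0,-0.25],"rotation":[0,0,0]},{"grip":1,"delta_pos":[-0.34,0,-0.5],"rotation":[0,0,0]},{"grip":1,"delta_pos":[-0.34,0,-0.5],"rotation":[0,0,0]}]'
python3 - <<'E'
from kin import *
delta(*tdes(-27.5,.08,S0))
E
```

```text
[[ 0.819  0.001 -0.574]
 [ 0.001 -1.    -0.001]
 [-0.574 -0.    -0.819]] [[ 0.819  0.    -0.574]
 [ 0.    -1.    -0.   ]
 [-0.574  0.    -0.819]] [0.03201997 0.         0.04475411]
-27.5 0.07 [  1.   5. -18. -16. -61.  58.] 0.0 [ 0.501 -0.087  0.226]
-27.5 0.03 [  1.   9. -18. -17. -57.  60.] 0.0 [ 0.523 -0.093  0.193]
-27.5 0 [ -0.  12. -18. -17. -55.  61.] 0.0 [ 0.54  -0.097  0.169]
-60 0 [-13.  10. -18. -38. -51.  58.] 0.0 [ 0.54  -0.097  0.169]
-90 0 [-24.   9. -23. -60. -48.  59.] 0.0 [ 0.54  -0.097  0.169]
pos [ 0.949  1.833 -2.759] rot [ 0.0311  0.2895 -0.418 ] deg 45.85
clock: 7.55
tool_pos: [0.6086, 0.1927, 0.183]
orientation: [-179.4, 35.0, -72.5]
force: [1.1, -0.9, -2.2]
opening: 0.0139
gripper_force: 30.0
clock: 7.85
tool_pos: [0.6084, 0.1916, 0.2421]
orientation: [-179.5, 35.0, -72.6]
force: [0.6, -0.3, -1.4]
opening: 0.0138
gripper_force: 30.0
pos [ 1.933  1.894 -1.274] rot [ 0.028   0.2876 -0.4163] deg 45.61
```

```bash

python3 -m creep '[{"grip":1,"delta_pos":[0.3,0.2,-0.2],"rotation":[0.02,0.19,-0.28]},{"grip":1,"delta_pos":[0.6,0.5,-0.4],"rotation":[0.02,0.19,-0.28]},{"grip":1,"delta_pos":[0.9,0.8,-0.6],"rotation":[0.02,0.19,-0.28]},{"grip":1,"delta_pos":[1,0.95,-0.7],"rotation":[0.02,0.19,-0.28]},{"grip":1,"delta_pos":[1,0.95,-0.7],"rotation":[0.02,0.19,-0.28]}]'
python3 - <<'E'
from kin import *
delta(*tdes(-27.5,.08,S0))
E
```

```text
clock: 8.35
tool_pos: [0.5496, 0.0456, 0.2379]
orientation: [-167.1, 14.8, -47.5]
force: [0.4, 0.7, -2.6]
opening: 0.0139
gripper_force: 30.0
pos [ 0.587  1.225 -0.402] rot [ 0.01    0.0987 -0.1373] deg 15.24
```

```bash

python3 -m creep '[{"grip":1,"delta_pos":[0.2,0.4,-0.2],"rotation":[0.01,0.099,-0.137]},{"grip":1,"delta_pos":[0.4,0.7,-0.4],"rotation":[0.01,0.099,-0.137]},{"grip":1,"delta_pos":[0.5,0.9,-0.4],"rotation":[0.01,0.099,-0.137]},{"grip":1,"delta_pos":[0.55,1,-0.4],"rotation":[0.01,0.099,-0.137]},{"grip":1,"delta_pos":[0.55,1,-0.4],"rotation":[0.01,0.099,-0.137]}]'
python3 - <<'E'
from kin import *
delta(*tdes(-27.5,.08,S0))
E
```

```text
clock: 8.85
tool_pos: [0.5115, -0.0675, 0.2382]
orientation: [-164.7, 3.3, -37.8]
force: [0.1, 0.5, -2.0]
opening: 0.0137
gripper_force: 30.0
pos [-0.016  0.241 -0.026] rot [ 0.0006  0.002  -0.003 ] deg 0.33
```

```bash

python3 -m creep '[{"grip":1,"delta_pos":[-0.016,0.241,-0.026],"rotation":[0,0.002,-0.003]},{"grip":1,"delta_pos":[-0.016,0.241,-0.026],"rotation":[0,0.002,-0.003]},{"grip":1,"delta_pos":[-0.016,0.241,-0.026],"rotation":[0,0.002,-0.003]}]'
python3 - <<'E'
from kin import *
delta(*tdes(-27.5,.08,S0))
s=snap('wrist','w3.png');a=snap('side','s3.png');b=snap('top','t3.png')
o=[]
for i,(q,f) in enumerate(((s,1),(a,0),(b,0))):
  u=proj(q,SEAT+.03*ZS,bool(f));w=(66,50,40)[i];h=w*3//4
  x,y=int(u[0])-w,int(u[1])-h;print(x,y,w*2)
  o.append(cv2.resize(q['color'][y:y+2*h,x:x+2*w,::-1],(400,300),interpolation=cv2.INTER_CUBIC))
o.append(cv2.resize(s['color'][:,:,::-1],(400,300)))
cv2.imwrite('pics/c3.png',np.vstack([np.hstack(o[:2]),np.hstack(o[2:])]))
E
```

```text
clock: 9.15
tool_pos: [0.4967, -0.0844, 0.2351]
orientation: [-164.6, 3.0, -37.5]
force: [0.8, -0.1, -2.1]
opening: 0.0138
gripper_force: 30.0
pos [-0.005  0.016  0.003] rot [ 0.0002 -0.0007  0.0012] deg 0.12
193 74 132
250 110 100
270 166 80
```

View pics/c3.png

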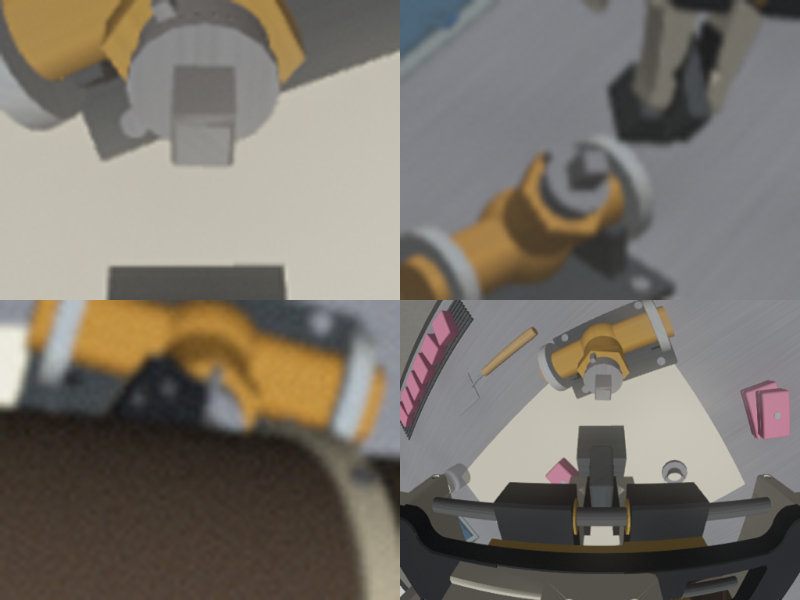

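The wrist view shows the spindle with flats nearly square to the image: top-left crop, sides at x 172–234, rows 67–163. The held hub is below it at x 108–285, with its lower edge at row 266. I'll measure the edges sub-pixel and compare the two through this one camera.

```bash
python3 - <<'E'
from kin import *
s=dict(np.load('pics/w3.npz'));g=s['color'].astype(float).mean(2)
np.set_printoptions(linewidth=200)
for r in (98,101,104,107,110,113,117,120,123,126): print(r,g[r,244:278].round().astype(int))
for c in (255,260,265): print(c,g[88:134,c].round().astype(int))
print('hub'); 
for r in (165,170): print(g[r,222:234].round(),g[r,282:294].round())
for c in (245,258,270): print(g[156:168,c].round())
p,r=tool()
G=np.load('G.npy');Hp=p+r.apply(G[:,3]);HR=r*Ro.from_matrix(G[:,:3])
for v in ((.017,-.017,0),(.017,.017,0),(.017,0,0),(-.017,0,0),(0,0,0),(.017,.017,.03),(.017,-.017,.03)): print(v,proj(s,Hp+HR.apply(v),True).round(2))
for S in(SEAT,S0):
  for v in((0,0,0),(0,0,.024)):
    print('seat',proj(s,S+v[2]*ZS,True).round(2))
print(ss(Hp),np.degrees(np.arccos(HR.apply([0,0,1])@ZS)))
E
```

```text
98 [137 137 137 138 138 133 115 104 104 104 104 104 104 104 105 104 104 103 106 105 105 105 105 105 106 108 121 137 139 140 139 138 137 138]
101 [137 137 137 138 138 133 116 105 105 105 105 106 105 106 106 105 106 106 106 106 105 106 106 107 106 107 118 137 139 139 139 137 138 139]
104 [138 138 138 138 138 129 112 105 106 106 106 107 106 107 105 106 107 106 107 107 108 107 108 109 108 109 118 138 141 141 140 138 139 139]
107 [138 138 139 139 139 128 112 107 107 107 107 108 108 109 108 108 107 109 108 108 110 110 110 111 111 110 118 138 142 141 140 139 139 140]
110 [140 139 139 139 138 125 112 110 109 109 109 111 111 110 111 111 111 111 111 111 111 112 113 113 113 113 119 136 141 142 141 140 141 141]
113 [140 140 140 140 140 129 125 127 126 127 128 129 131 133 134 135 133 132 131 130 129 128 127 124 123 122 128 142 143 143 142 142 142 142]
117 [133 141 140 142 139 127 123 135 140 141 141 141 141 140 141 141 141 143 145 145 144 144 144 144 141 118 131 143 144 144 143 145 152 166]
120 [172 183 184 184 177 142 124 137 143 142 141 141 142 142 143 143 142 142 141 142 144 145 147 146 136 12
[... 998 characters left out ...]
1. 190. 191. 191.]
[188. 188. 188. 188. 190. 188. 134.  84.  79.  80.  80.  79.] [ 78.  79.  77.  78.  85. 143. 192. 192. 191. 191. 191. 191.]
[187. 187. 188. 189. 170.  97.  81.  83.  81.  80.  79.  79.]
[188. 188. 188. 189. 170.  96.  81.  81.  79.  79.  78.  78.]
[188. 188. 189. 184. 154.  92.  81.  82.  80.  79.  79.  79.]
(0.017, -0.017, 0) [285.74 159.1 ]
(0.017, 0.017, 0) [227.96 159.18]
(0.017, 0, 0) [256.84 159.05]
(-0.017, 0, 0) [256.94 193.35]
(0, 0, 0) [256.89 177.4 ]
(0.017, 0.017, 0.03) [224.55 201.13]
(0.017, -0.017, 0.03) [289.18 201.04]
seat [259.75  99.77]
seat [259.92 118.18]
seat [259.51 102.62]
seat [259.66 121.12]
[-0.88132606  2.93098392 80.1299223 ] 0.1283936570711021
```

```bash
python3 - <<'E'
from kin import *
s=dict(np.load('pics/w3.npz'))
p,r=tool();G=np.load('G.npy')
o=.0
def pr(S,a,v):
    P,R=hdes(a,0,S);return proj(s,P+R.apply(v),True)
# (handle x, h, kind, measured)
def f(q):
    S=SEAT+q[0]*XS+q[1]*YS+q[2]*ZS;a=q[3];e=[]
    def rowat(x,h,c):
        A=pr(S,a,(x,.006,h));B=pr(S,a,(x,-.006,h));return A[1]+(B[1]-A[1])*(c-A[0])/(B[0]-A[0])
    for x,h,M in ((.008,0,(94.85,95.1,95.1)),(-.0065,.024,(127.77,128,128.05)),(.008,.021,(111.,111.,111.))):
        for c,m in zip((255,260,265),M): e.append(rowat(x,h,c)-m)
    def colat(y,rw):
        A=pr(S,a,(.008,y,.002));B=pr(S,a,(.008,y,.019));return A[0]+(B[0]-A[0])*(rw-A[1])/(B[1]-A[1])
    for y,M in ((.008,(249.6,249.35,249.05)),(-.008,(270.05,270.3,270.45))):
        for rw,m in zip((98,104,110),M): e.append(colat(y,rw)-m)
    return np.array(e)
for fix in(0,1):
  w=(lambda q:np.r_[f(q),(q[2]-0)*(1e5 if fix else 100)])
  k=least_squares(w,[0,0,0,-27.5],x_scale=[.001,.001,.001,1]);print((k.x*[1000,1000,1000,1]).round(2),f(k.x).round(2))
print('now handle',ss(p+r.apply(G[:,3])))
E
```

```text
[ -2.26   1.39   0.85 -28.42] [ 0.11 -0.05  0.03  0.16  0.01  0.03 -0.18 -0.1  -0.02 -0.    0.04  0.13
 -0.16 -0.09  0.08]
[ -2.85   1.69   0.   -28.4 ] [ 0.18  0.02  0.1   0.09 -0.07 -0.05 -0.18 -0.1  -0.02  0.05  0.09  0.18
 -0.21 -0.14  0.03]
now handle [-0.88132606  2.93098392 80.1299223 ]
```

```bash
cat >> kin.py <<'E'
S1=SEAT-.00226*XS+.00139*YS+.00085*ZS
E
python3 - <<'E'
from kin import *
G=np.load('G.npy');G[:,3]+=G[:,:3]@[-.0009,-.0003,0];np.save('G.npy',G)
delta(*tdes(-28.4,.03,S1))
E
```

```text
pos [0.286 0.017 0.401] rot [ 0.0058 -0.0009  0.0102] deg 1.06
```

```bash

python3 -m creep '[{"grip":1,"delta_pos":[0,0.017,0],"rotation":[0.006,-0.001,0.01]},{"grip":1,"delta_pos":[0.1,0.017,0.14],"rotation":[0.006,-0.001,0.01]},{"grip":1,"delta_pos":[0.2,0.017,0.28],"rotation":[0.006,-0.001,0.01]},{"grip":1,"delta_pos":[0.286,0.017,0.4],"rotation":[0.006,-0.001,0.01]},{"grip":1,"delta_pos":[0.286,0.017,0.4],"rotation":[0.006,-0.001,0.01]}]'
python3 -m creep '[{"grip":1,"delta_pos":[0,0,0],"rotation":[0,0,0]},{"grip":1,"delta_pos":[0,0,0],"rotation":[0,0,0]}]'
python3 - <<'E'
from kin import *
delta(*tdes(-28.4,.03,S1));delta(*tdes(-28.4,.018,S1))
a=snap('side','s4.png');s=snap('wrist','w4.png')
o=[]
for q,f,w in((s,1,66),(a,0,40)):
  u=proj(q,S1+.025*ZS,bool(f));h=w*3//4
  x,y=int(u[0])-w,int(u[1])-h;print(x,y,w*2)
  o.append(cv2.resize(q['color'][y:y+2*h,x:x+2*w,::-1],(400,300),interpolation=cv2.INTER_CUBIC))
cv2.imwrite('pics/c4.png',np.hstack(o))
E
```

```text
clock: 9.8
tool_pos: [0.5228, -0.094, 0.1923]
orientation: [-164.3, 3.5, -38.3]
force: [-0.4, -0.6, -1.9]
opening: 0.0135
gripper_force: 30.0
clock: 10.0
tool_pos: [0.5229, -0.0939, 0.1954]
orientation: [-164.1, 3.3, -38.2]
force: [0.1, -0.3, -1.2]
opening: 0.0138
gripper_force: 30.0
pos [ 0.    -0.007  0.008] rot [-0.0003 -0.0004  0.0002] deg 0.05
pos [ 0.069 -0.007  0.107] rot [-0.0003 -0.0004  0.0002] deg 0.05
191 122 132
259 119 80
```

View pics/c4.png

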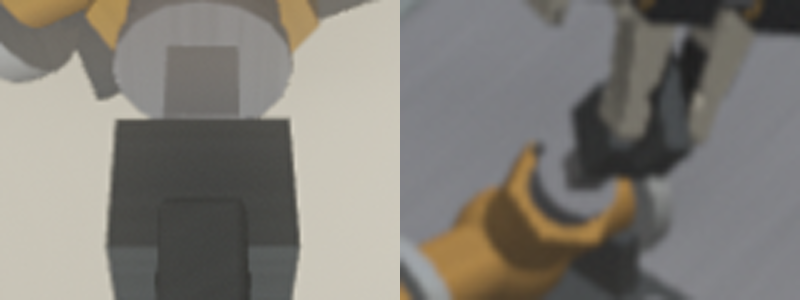

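The hub (x 115–290) is centred over the spindle (x 165–239), and both look aligned. Descending.

```bash

python3 -m creep '[{"grip":1,"delta_pos":[0.03,-0.007,0.05],"rotation":[0,0,0]},{"grip":1,"delta_pos":[0.069,-0.007,0.107],"rotation":[0,0,0]},{"grip":1,"delta_pos":[0.069,-0.007,0.107],"rotation":[0,0,0]}]'
python3 - <<'E'
from kin import *
delta(*tdes(-28.4,.018,S1));delta(*tdes(-28.4,.009,S1))
E
```

```text
clock: 10.4
tool_pos: [0.53, -0.0949, 0.1836]
orientation: [-164.2, 3.3, -38.3]
force: [-0.7, -0.2, -2.0]
opening: 0.014
gripper_force: 30.0
pos [ 0.    -0.004 -0.013] rot [ 0.0001  0.0003 -0.0001] deg 0.04
pos [ 0.052 -0.004  0.06 ] rot [ 0.0001  0.0003 -0.0001] deg 0.04
```

```bash

python3 -m creep '[{"grip":1,"delta_pos":[0.025,-0.002,0.035],"rotation":[0,0,0]},{"grip":1,"delta_pos":[0.052,-0.004,0.067],"rotation":[0,0,0]},{"grip":1,"delta_pos":[0.052,-0.004,0.067],"rotation":[0,0,0]}]'
python3 - <<'E'
from kin import *
delta(*tdes(-28.4,.009,S1));delta(*tdes(-28.4,.002,S1));delta(*tdes(-28.4,-.001,S1))
E
```

```text
clock: 10.7
tool_pos: [0.5353, -0.0963, 0.1773]
orientation: [-164.2, 3.3, -38.3]
force: [-0.7, 0.0, -2.5]
opening: 0.014
gripper_force: 30.0
pos [-0.001  0.001 -0.004] rot [ 0.0001  0.0002 -0.0001] deg 0.03
pos [0.039 0.001 0.054] rot [ 0.0001  0.0002 -0.0001] deg 0.03
pos [0.057 0.001 0.078] rot [ 0.0001  0.0002 -0.0001] deg 0.03
```

```bash

python3 -m creep '[{"grip":1,"delta_pos":[0.02,0,0.03],"rotation":[0,0,0]},{"grip":1,"delta_pos":[0.039,0,0.054],"rotation":[0,0,0]},{"grip":1,"delta_pos":[0.039,0,0.054],"rotation":[0,0,0]}]'
python3 -m creep '[{"grip":1,"delta_pos":[0.006,0,0.008],"rotation":[0,0,0]},{"grip":1,"delta_pos":[0.012,0,0.016],"rotation":[0,0,0]},{"grip":1,"delta_pos":[0.012,0,0.016],"rotation":[0,0,0]}]'
python3 - <<'E'
from kin import *
delta(*tdes(-28.4,-.001,S1));p,r=tool();G=np.load('G.npy');print(ss(p+r.apply(G[:,3]),S1),ctrl.get_obs()['force']@ZS)
E
```

```text
clock: 11.0
tool_pos: [0.5389, -0.0973, 0.1721]
orientation: [-164.1, 3.3, -38.3]
force: [-0.3, 0.2, -3.0]
opening: 0.014
gripper_force: 30.0
clock: 11.3
tool_pos: [0.5401, -0.0976, 0.1709]
orientation: [-164.1, 3.3, -38.3]
force: [-0.8, -0.1, -2.3]
opening: 0.0137
gripper_force: 30.0
pos [0.007 0.003 0.014] rot [-0.0002 -0.0003  0.0001] deg 0.03
[0.41929725 0.12494014 0.55905738] -1.4151919710169678
```

```bash

python3 -m creep '[{"grip":1,"delta_pos":[0.006,0,0.008],"rotation":[0,0,0]},{"grip":1,"delta_pos":[0.006,0,0.008],"rotation":[0,0,0]}]'
python3 -m creep '[{"grip":1,"delta_pos":[0.006,0,0.008],"rotation":[0,0,0]},{"grip":1,"delta_pos":[0.006,0,0.008],"rotation":[0,0,0]}]'
python3 -m creep '[{"grip":1,"delta_pos":[0.006,0,0.008],"rotation":[0,0,0]},{"grip":1,"delta_pos":[0.006,0,0.008],"rotation":[0,0,0]}]'
python3 - <<'E'
from kin import *
p,r=tool();G=np.load('G.npy');print(ss(p+r.apply(G[:,3]),S1),ctrl.get_obs()['force']@ZS)
E
```

```text
clock: 11.5
tool_pos: [0.5404, -0.0977, 0.1707]
orientation: [-164.1, 3.3, -38.2]
force: [-3.1, 1.4, 3.4]
opening: 0.0136
gripper_force: 30.0
clock: 11.7
tool_pos: [0.5405, -0.0976, 0.1705]
orientation: [-164.1, 3.3, -38.2]
force: [-7.4, 2.8, 11.6]
opening: 0.0139
gripper_force: 30.0
clock: 11.9
tool_pos: [0.5407, -0.0976, 0.1705]
orientation: [-164.1, 3.3, -38.2]
force: [-11.2, 4.3, 19.2]
opening: 0.0136
gripper_force: 30.0
[ 0.53241413  0.42336289 -0.15271731] 22.623470579815603
```

```bash
python3 - <<'E'
from kin import *
S2=S1+.0005*XS+.0004*YS
for a in (-36,-44,-52):delta(*tdes(a,-.0001,S2))
E
```

```text
pos [-0.001  0.    -0.   ] rot [0.0482 0.0008 0.0699] deg 7.65
pos [-0.     0.001 -0.   ] rot [0.0993 0.0008 0.1427] deg 15.65
pos [-0.     0.002 -0.   ] rot [0.1504 0.0009 0.2154] deg 23.65
```

```bash

python3 -m creep '[{"grip":1,"delta_pos":[-0.006,0,-0.008],"rotation":[0.024,0,0.035]},{"grip":1,"delta_pos":[-0.006,0,-0.008],"rotation":[0.048,0,0.07]},{"grip":1,"delta_pos":[-0.006,0.001,-0.008],"rotation":[0.074,0,0.106]},{"grip":1,"delta_pos":[-0.006,0.001,-0.008],"rotation":[0.099,0,0.143]},{"grip":1,"delta_pos":[-0.006,0.001,-0.008],"rotation":[0.099,0,0.143]}]'
python3 - <<'E'
from kin import *
S2=S1+.0005*XS+.0004*YS
p,r=tool();G=np.load('G.npy');print(ss(p+r.apply(G[:,3]),S2),ctrl.get_obs()['force'],ctrl.get_obs()['moment'])
for a in (-44,-60,):delta(*tdes(a,-.0001,S2))
E
```

```text
clock: 12.4
tool_pos: [0.5407, -0.098, 0.1707]
orientation: [-156.2, 7.7, -50.5]
force: [-5.2, 5.4, 8.4]
opening: 0.014
gripper_force: 30.0
[ 0.26243595 -0.37176663 -0.03246096] [-5.18831322  5.41057375  8.40198985] [1.2355624  2.03268538 0.9926276 ]
pos [-0.003 -0.001  0.003] rot [-0.0014 -0.0002 -0.0024] deg 0.25
pos [-0.003  0.001  0.003] rot [ 0.1007 -0.0002  0.1432] deg 15.75
```

```bash

python3 -m creep '[{"grip":1,"delta_pos":[0,0,0],"rotation":[0.025,0,0.036]},{"grip":1,"delta_pos":[0,0,0],"rotation":[0.05,0,0.072]},{"grip":1,"delta_pos":[0,0.001,0],"rotation":[0.076,0,0.108]},{"grip":1,"delta_pos":[0,0.001,0],"rotation":[0.102,0,0.145]},{"grip":1,"delta_pos":[0,0.001,0],"rotation":[0.102,0,0.145]}]'
python3 -m creep '[{"grip":1,"delta_pos":[0,0,0],"rotation":[0.025,0,0.036]},{"grip":1,"delta_pos":[0,0,0],"rotation":[0.05,0,0.072]},{"grip":1,"delta_pos":[0,0.001,0],"rotation":[0.076,0,0.108]},{"grip":1,"delta_pos":[0,0.001,0],"rotation":[0.102,0,0.145]},{"grip":1,"delta_pos":[0,0.001,0],"rotation":[0.102,0,0.145]}]'
python3 - <<'E'
from kin import *
S2=S1+.0005*XS+.0004*YS
p,r=tool();G=np.load('G.npy');print(ss(p+r.apply(G[:,3]),S2),ctrl.get_obs()['moment'])
for a in (-76,-84,-92):delta(*tdes(a,-.0001,S2))
E
```

```text
clock: 12.9
tool_pos: [0.5406, -0.0982, 0.1706]
orientation: [-149.2, 13.7, -62.3]
force: [-6.2, 2.3, 9.0]
opening: 0.0138
gripper_force: 30.0
clock: 13.4
tool_pos: [0.5405, -0.0982, 0.1706]
orientation: [-143.3, 20.9, -73.6]
force: [-6.0, 3.1, 8.1]
opening: 0.0141
gripper_force: 30.0
[ 0.34829229 -0.38952892 -0.05832704] [0.49176765 1.81561955 1.26039289]
pos [-0.003  0.002  0.003] rot [-0.0015 -0.0004 -0.0007] deg 0.15
pos [-0.003  0.002  0.003] rot [ 0.0496 -0.0003  0.0721] deg 7.87
pos [-0.003  0.003  0.002] rot [ 0.1006 -0.0003  0.1449] deg 15.87
```

```bash

python3 -m creep '[{"grip":1,"delta_pos":[0,0,0],"rotation":[0.025,0,0.036]},{"grip":1,"delta_pos":[0,0,0],"rotation":[0.05,0,0.072]},{"grip":1,"delta_pos":[0,0,0],"rotation":[0.076,0,0.108]},{"grip":1,"delta_pos":[0,0,0],"rotation":[0.089,0,0.127]},{"grip":1,"delta_pos":[0,0,0],"rotation":[0.089,0,0.127]}]'
python3 - <<'E'
from kin import *
S2=S1+.0005*XS+.0004*YS;o=ctrl.get_obs()
p,r=tool();G=np.load('G.npy');print(ss(p+r.apply(G[:,3]),S2),o['moment'],o['moment']@ZS)
delta(*tdes(-90,0,S2))
E
python3 -m creep '[{"grip":1,"delta_pos":[0,0,0],"rotation":[0.01,0,0.014]},{"grip":1,"delta_pos":[0,0,0],"rotation":[0.019,0,0.027]},{"grip":1,"delta_pos":[0,0,0],"rotation":[0.019,0,0.027]}]'
python3 - <<'E'
from kin import *
S2=S1+.0005*XS+.0004*YS;o=ctrl.get_obs()
p,r=tool();G=np.load('G.npy');print(ss(p+r.apply(G[:,3]),S2),o['moment'],o['moment']@ZS)
delta(*tdes(-90,0,S2))
E
```

```text
clock: 13.9
tool_pos: [0.5405, -0.0983, 0.1705]
orientation: [-139.4, 28.0, -83.3]
force: [-8.1, 1.4, 11.2]
opening: 0.0139
gripper_force: 30.0
[ 0.40448898 -0.37387042 -0.11403593] [0.23278759 1.95984859 1.38020901] 1.2984376554663484
pos [-0.003  0.003  0.001] rot [-0.0006 -0.0003  0.0007] deg 0.09
clock: 14.2
tool_pos: [0.5405, -0.0983, 0.1705]
orientation: [-138.7, 29.5, -85.4]
force: [-9.8, 0.1, 10.1]
opening: 0.0141
gripper_force: 30.0
[ 0.39618289 -0.35448814 -0.12019912] [0.07817119 2.02316759 1.41332163] 1.4206864694162187
pos [-0.003  0.003  0.001] rot [-0.0191 -0.0003 -0.0254] deg 2.86
```

```bash

python3 -m creep '[{"grip":1,"delta_pos":[0,0,0],"rotation":[0.01,0,0.014]},{"grip":1,"delta_pos":[0,0,0],"rotation":[0.019,0,0.027]},{"grip":1,"delta_pos":[0,0,0],"rotation":[0.019,0,0.027]}]'
python3 - <<'E'
from kin import *
S2=S1+.0005*XS+.0004*YS;o=ctrl.get_obs()
p,r=tool();G=np.load('G.npy');print(ss(p+r.apply(G[:,3]),S2),o['moment'],o['moment']@ZS)
delta(*tdes(-90,0,S2))
s=snap('wrist','w5.png');a=snap('side','s5.png');b=snap('top','t5.png');o=[]
for q,f,w in((s,1,100),(a,0,50)):
  u=proj(q,S1+.025*ZS,bool(f));h=w*3//4
  x,y=int(u[0])-w,int(u[1])-h
  o.append(cv2.resize(q['color'][y:y+2*h,x:x+2*w,::-1],(400,300),interpolation=cv2.INTER_CUBIC))
cv2.imwrite('pics/c5.png',np.hstack(o))
E
```

```text
clock: 14.5
tool_pos: [0.5403, -0.098, 0.1703]
orientation: [-138.1, 31.2, -87.5]
force: [-9.9, -0.1, 10.0]
opening: 0.014
gripper_force: 30.0
[ 0.02778543 -0.07570473 -0.12439207] [0.11885262 2.21624721 1.61486242] 1.592494984340518
pos [-0.002 -0.001 -0.   ] rot [-0.0378 -0.     -0.0525] deg 5.82
```

View pics/c5.png

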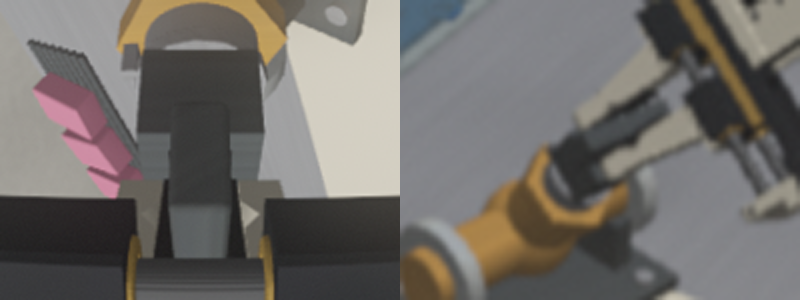

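The hub sits flush on the shoulder in both crops. The handle has turned 5.8° past nominal, which is the bore's play against the stop. I'll back off into the play, then release.

```bash

python3 -m creep '[{"grip":1,"delta_pos":[0,0,0],"rotation":[-0.015,0,-0.021]},{"grip":1,"delta_pos":[-0.003,0,-0.004],"rotation":[-0.028,0,-0.04]},{"grip":1,"delta_pos":[-0.003,0,-0.004],"rotation":[-0.028,0,-0.04]},{"grip":1,"delta_pos":[-0.003,0,-0.004],"rotation":[-0.028,0,-0.04]}]'
python3 - <<'E'
from kin import *
S2=S1+.0005*XS+.0004*YS;o=ctrl.get_obs()
p,r=tool();G=np.load('G.npy');print(ss(p+r.apply(G[:,3]),S2),o['moment']@ZS)
delta(*tdes(-90,0,S2))
E
python3 -m creep '[{"grip":0.7,"delta_pos":[0,0,0],"rotation":[0,0,0]},{"grip":0.5,"delta_pos":[0,0,0],"rotation":[0,0,0]},{"grip":0.3,"delta_pos":[0,0,0],"rotation":[0,0,0]},{"grip":0.2,"delta_pos":[0,0,0],"rotation":[0,0,0]},{"grip":0,"delta_pos":[0,0,0],"rotation":[0,0,0]}]'
python3 -m creep '[{"grip":0,"delta_pos":[0,0,0],"rotation":[0,0,0]},{"grip":0,"delta_pos":[0,0,0],"rotation":[0,0,0]},{"grip":0,"delta_pos":[0,0,0],"rotation":[0,0,0]},{"grip":0,"delta_pos":[0,0,0],"rotation":[0,0,0]},{"grip":0,"delta_pos":[0,0,0],"rotation":[0,0,0]}]'
```

```text
clock: 15.05
tool_pos: [0.5402, -0.0978, 0.1702]
orientation: [-139.1, 28.8, -84.3]
force: [-8.4, 0.5, 6.7]
opening: 0.0135
gripper_force: 30.0
[-0.20334262  0.06992093 -0.10338538] 1.566239325841287
pos [-0.    -0.002 -0.001] rot [-0.0091 -0.0002 -0.0123] deg 1.37
clock: 15.55
tool_pos: [0.5408, -0.0982, 0.1696]
orientation: [-139.1, 28.8, -84.5]
force: [-0.1, 0.7, -0.8]
opening: 0.0483
gripper_force: 0.0
clock: 16.05
tool_pos: [0.5407, -0.098, 0.1697]
orientation: [-139.1, 28.8, -84.5]
force: [-0.1, -0.4, -0.5]
opening: 0.0859
gripper_force: 0.0
```

```bash

python3 -m creep '[{"grip":0,"delta_pos":[0,0,-0.2],"rotation":[0,0,0]},{"grip":0,"delta_pos":[0,0,-0.5],"rotation":[0,0,0]},{"grip":0,"delta_pos":[0,0,-0.8],"rotation":[0,0,0]},{"grip":0,"delta_pos":[0,0,-0.9],"rotation":[0,0,0]},{"grip":0,"delta_pos":[0,0,-0.9],"rotation":[0,0,0]}]'
python3 - <<'E'
from kin import *
s=snap('wrist','w6.png');a=snap('side','s6.png');b=snap('top','t6.png');o=[]
for q,f,w in((s,1,60),(a,0,50)):
  u=proj(q,S1+.03*ZS,bool(f));h=w*3//4
  x,y=int(u[0])-w,int(u[1])-h;print(x,y)
  o.append(cv2.resize(q['color'][y:y+2*h,x:x+2*w,::-1],(400,300),interpolation=cv2.INTER_CUBIC))
cv2.imwrite('pics/c6.png',np.hstack(o))
for a in(-90,-96,-84):
  P,R=hdes(a,0,S1);print(a,[proj(s,P+R.apply(v),True).round(1).tolist() for v in((.032,.007,.06),(.032,-.007,.06),(-.032,.007,.06),(-.032,-.007,.06))])
E
```

```text
clock: 16.55
tool_pos: [0.4853, -0.1371, 0.2304]
orientation: [-139.0, 28.7, -84.5]
force: [-0.2, 0.6, -0.2]
opening: 0.0877
gripper_force: 0.0
199 132
250 111
-90 [[248.8, 181.5], [268.4, 181.2], [252.4, 226.5], [268.1, 226.3]]
-96 [[253.5, 180.9], [273.0, 181.9], [248.6, 226.0], [264.3, 226.7]]
-84 [[244.3, 182.3], [263.7, 180.8], [256.2, 226.8], [271.8, 225.7]]
```

View pics/c6.png

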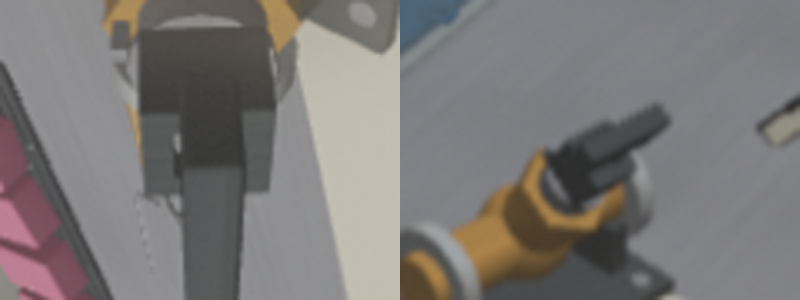

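The handle sits home with its bar about 1° from square to the seat axis (near end at x 182–243, row 165), and the gripper is clear. Handing in.

```bash
python3 -c "
from plant import ctrl
print(ctrl.close_job())"
```

```text
the job is handed in; nothing more can be done
None
```

The handle is fully home on the spindle, turned clockwise to the stop (bar measured about 1° off the pipe line) and released, with the gripper about 90 mm clear; I handed the job in at about 17 s, and no verdict was returned.

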